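# Let the egg tray glide down the tip-up serving slide

## Robot

A 6-joint arm with a two-finger parallel gripper is mounted at the origin on the work surface. World frame = base frame: x ahead of the robot, y to its left, z up, the work surface at z = 0. Lengths are in m, angles in degrees, forces in N, time in s.
With the tool pointing down it reaches from about 0.425 to 0.95 m from the base axis. Payload 14.7 kg.
Tool frame: the origin (TCP) lies between the finger pads; the fingertips stand 14 mm ahead of it and the grasp point (between the pads) lies 5 mm behind it; z points along the fingers, y is the line along which they close (so a half turn about z gives the same grasp; the last joint's range is limited). The gripper opens to 85 mm and grips with 20 to 120 N. Pads are 22 mm wide; open, the fingers measure 114 mm over their backs; the gripper's body (76 mm by 85 mm) begins 54 mm behind the grasp point. The pads swing forward as they close: fully open they stand 13 mm farther back than shut.
Start: joints at [61.387, 27.513, 91.461, -0, 61.026, -2.67], TCP at [0.284, 0.585, 0.245] pointing down, gripper open.
Joint ranges: [-157.49, 157.49], [-46.99, 117.5], [13.45, 153.17], [-89.5, 269.5], [5.16, 153.95], [-167.48, 167.48]. Speed limits (degrees/s): [108.29, 108.29, 136.94, 172.46, 172.46, 172.46].

## Interface

Orientations are given as [roll, pitch, yaw] about the fixed x, y, z axes, in that order (R = Rz(yaw) Ry(pitch) Rx(roll)).
In Python, from station import r gives the robot as it stands.
- The arm moves only by the tool move_arm, never from a script. Its arguments are lists of equal length, an entry for each row: "offset": the shift along the tool's x, y, z as a fraction of full scale, a list of three; "angular": the turn, a rotation vector about the tool's x, y, z as a fraction of full scale, a list of three. A call has 1 to 5 rows; each row shifts and turns the commanded pose from where the row before left it, along the tool's axes as they then stand; what a row does not reach is not made up. Full scale, the value 1, is 15 cm for a shift and 8 degrees for a turn. A row lasts 1/10 s, in which the tool goes at most 50 mm and 8.59 degrees, less where a joint would pass 70% of its speed; a pose out of reach is approached as far as the arm can. A call with a number of a shift or a turn outside -1 to 1 is refused whole. A call with a gripper value outside its range is refused whole. "jaw" is the opening, from -1 (shut) to 1 (fully open), set as the call begins (left out, the last holds). The fingers move at their own pace and stop on an object; "squeeze" is the grip in N (left out, the last holds). Time passes only in rows, so rows that do not move let the fingers close. It gives the time, the measured TCP pose, the force, the opening and the grip force at its end, in the units of the state.
- r.observe(): the state, without advancing time (a new reading comes with each control period).
- r.snapshot(name): name is "scene" or "top"; returns the picture (480x640x3 uint8, red, green, blue); there is no depth.
- r.camera_info(name): a dict with "fov_y" (degrees; the focal length in pixels is half the picture's height over the tangent of half this angle, whatever the lens; pixels are square), "cx", "cy" (the principal point, pixels), "T" (4x4, takes a point from camera to world coordinates). Camera axes: x right, y down, z forward; pixel columns grow to the right and rows downward; lengths in m; the calibration is good to about 2 mm. A picture is of the moment at which its call begins. camera_info takes no time and is no camera call.
- r.job_done(): hands the job in; it is judged then, once.
Trained networks look in the newest picture that a camera, given by its name, has taken for a name from the list of things; names that differ only in an ending like _2 or _b are one class to them, and where a whole thing is asked for, a point or a joint stands for the part that bears it (a point fixed in the world has none). Each returns a list of dicts, best first, with "conf" (0 to 1); they miss things now and then, are a little off and sometimes report something else, mostly with a low value. They report only what shows in the picture. A call takes as long as a camera call. They do not tell look-alikes from the thing itself.
- r.find_in(camera, name): "rect" ([centre column, centre row, width, height] in pixels, round what is visible of it).
- r.regions_of(camera, name): "region" (480x640 bool, what is visible of it) and "rect" ([centre column, centre row, width, height] in pixels, round what is visible of it).
The state is a dict: "time_s": time; "q": joint angles; "dq": joint speeds; "joint_efforts": joint torques, N m; "ee_pos": TCP position; "eef_rot": TCP orientation; "ft_force": force on the tool from outside, world axes, zero at the start; "moment": the same for the moment, N m; "width": opening from 0.0 (shut) to 1.0 (fully open); "gripper_force": force on a finger pad.
Only numpy, scipy, OpenCV 4.12 (cv2) and the standard library are available. Lean on these libraries where they do the work, as an engineer would, in place of code of your own. Each camera call takes 0.05 s, during which the arm holds its last target. There are 200 camera calls.

## Task

Send the tray of boiled eggs down the serving slide without touching the tray: lift the hinged board by its red handle just until the tray starts to slide, then hold that angle steady, so that the tray glides slowly off the board onto the steel collecting slope and comes to rest against its end stop while you still hold the board up. Then lower the board softly all the way down and let go of it, leaving the other things on the counter where they are.

Things in the scene. Friction and masses are not known exactly. Their poses are not given: they have to be found in the camera images.
- pivot (a point): Point of the fixed grey stand (136 mm wide) on the board's hinge axis, midway across, 75 mm above the counter. Axes of the stand, which may be turned on the counter: z up, x along the hinge axis, +y level from the hinge towards the red handle, -y towards the steel collecting slope.
- slope_stop (a point): Foot of the end stop, on the collecting slope's surface, midway across. The slope of polished steel starts 2 mm beyond the hinge, 3 mm below it, and falls at 8 degrees towards -y for 163 mm to this stop, between 12 mm high rails. A tray slides down it by itself (friction a sixth of the deck's); at rest against the stop its origin is about 104 mm from the hinge, level.
- board (a joint): Angle of the hinged board in rad: 0 = lying level on the stand, growing as the handle end is lifted, up to 0.75. It turns about the x axis of pivot. No spring, no latch, hardly any friction: let go, it falls shut. It weighs 0.7 kg; lifting it with the tray takes about 5 N at the handle.
- board_pivot (a point): The same hinge point, but its axes turn with the board: y along the deck from hinge to handle, z square to the deck, x along the hinge. The wooden deck's top lies at z = 0; it is 116 mm wide, 14 mm thick, reaches from y = 4 to 235 mm and has side rails 12 mm high, 104 mm apart inside.
- handle (a point): Centre of the red handle, a straight bar beyond the deck's end on two steel arms 96 mm apart: 106 mm along the hinge axis, 14 mm thick along y (the way to grip it), 28 mm tall. It lies 295 mm from the hinge, 2 mm below the deck's top, 53 mm clear of the deck, 73 mm above the counter with the board down. Axes turn with the board; a gripper that holds the bar must turn with it about x.
- tray: Blue ceramic tray holding four boiled eggs, one rigid thing, loose on the deck: 92 mm wide, 120 mm along the deck, 22 mm tall (eggs 64), ~0.45 kg. Origin: centre of its underside, y along its length, at first 105 to 155 mm from the hinge. It starts to slide between 0.22 and 0.46 rad, unknown till tried; sliding friction is like static: a little past that it glides, much past it shoots off.
- eggcup_red: Red egg cup, 50 mm wide, 62 mm tall, beside the slide; leave alone. Origin: centre of its underside.
- eggcup_white: White egg cup, 50 mm wide, 62 mm tall, beside the slide; leave alone. Origin: centre of its underside.
- mill: Wooden pepper mill, 52 mm wide, 125 mm tall, beside the slide; leave alone. Origin: centre of its underside.
- mug: White mug, 76 mm wide, 85 mm tall, beside the slide; leave alone. Origin: centre of its underside.
- glass: Drinking glass, 72 mm wide, 90 mm tall; leave alone. Origin: centre of its underside.
- spoon: Black serving spoon lying on the counter; leave alone. Origin: on its underside, x along it.
Things that resemble listed ones, but are neither listed nor needed, are in the scene too. What is shaped like the tray but pink or yellow is not meant.

How it is judged:
By the outcome, as a careful person would: the job done as asked, in the order asked, and still so for the second after the job is handed in, with the robot touching nothing.
It also fails if it takes over 54 s, if anything falls off the work surface, if the arm or the gripper's body presses on something with over 40 N, if the wrist force passes 120 N, or if a joint passes its speed limit or range.

## Working session

There is one attempt and no reset: what is moved stays moved. The work goes in short steps, Python scripts to look and compute and a tool call to move; the robot and the scene stay as the last step left them, time stands still between calls to the robot, and variables do not carry over. Pictures are saved under pics/ and viewed, at most 10 in all, crops included, and the job is handed in when it is done.

Besides the shell and the picture viewer there is one more tool, called after ">>>" by a JSON object that holds its "name" and its "arguments". move_arm: Moves the arm, as the interface text tells. Its arguments: {"type":"object","properties":{"offset":{"type":"array","items":{"type":"array","items":{"type":"number","minimum":-1,"maximum":1}}},"angular":{"type":"array","items":{"type":"array","items":{"type":"number","minimum":-1,"maximum":1}}},"jaw":{"type":"number"},"squeeze":{"type":"number"}},"required":["offset","angular"]}

```bash
mkdir -p pics; cat > h.py <<'E'
import numpy as np, cv2
from station import r
def snap(cam,name):
    im=r.snapshot(cam); cv2.imwrite(f'pics/{name}.png',im[:,:,::-1]); return im
def ray(cam,px,z):
    c=r.camera_info(cam); f=240/np.tan(np.radians(c['fov_y']/2)); T=np.array(c['T'])
    d=T[:3,:3]@np.array([(px[0]-c['cx'])/f,(px[1]-c['cy'])/f,1]); o=T[:3,3]
    return o+d*(z-o[2])/d[2]
def proj(cam,p):
    c=r.camera_info(cam); f=240/np.tan(np.radians(c['fov_y']/2)); T=np.array(c['T'])
    q=T[:3,:3].T@(np.array(p)-T[:3,3]); return np.array([c['cx']+f*q[0]/q[2],c['cy']+f*q[1]/q[2]])
E
python3 - <<'E'
from h import *
print(r.observe())
for cam in('top','scene'):
    snap(cam,cam+'0'); c=r.camera_info(cam); print(cam,c)
    for n in('handle','tray','board','mill','mug','glass','eggcup_red','eggcup_white','spoon'):
        print(n,[(np.round(d['rect']).astype(int).tolist(),round(d['conf'],2)) for d in r.find_in(cam,n)][:3])
E
```

```text
{'time_s': 0.0, 'q': array([ 6.13848645e+01,  2.75489705e+01,  9.14929214e+01, -7.26928058e-04,
        6.10250884e+01, -2.67112139e+00]), 'dq': array([ 0.08775188, -0.01348115,  0.07313315, -0.0398732 ,  0.05307552,
        0.08513851]), 'joint_efforts': array([-4.20663753e-03, -9.50649762e+01, -4.30178833e+01, -6.45727687e-04,
        1.23314760e-02, -7.12435039e-06]), 'ee_pos': array([0.28418462, 0.58416257, 0.24468778]), 'eef_rot': array([-1.79933063e+02, -2.48664456e-03,  1.54056337e+02]), 'ft_force': array([ 0.7221391 ,  0.24386332, -0.55543454]), 'moment': array([-0.02008535,  0.02711367, -0.01494879]), 'gripper_force': 0.0, 'width': 0.999733197581072}
top {'fov_y': 42.321186474399106, 'cx': 322.59562800126105, 'cy': 239.93093750685279, 'T': array([[-0.02377035, -0.99372625,  0.10928457,  0.31015932],
       [-0.99959486,  0.02533685,  0.0129677 ,  0.00562839],
       [-0.01565527, -0.10893205, -0.99392591,  1.37302395],
       [ 0.        ,  0.        ,  0.        ,  1.        ]])}
handle [([289, 185, 150, 83], 0.74)]
tray [([490, 353, 58, 68], 0.95), ([306, 188, 66, 55], 0.7
[... 359 characters left out ...]
.777755984870815, 'cx': 324.33421886873134, 'cy': 234.95239899332026, 'T': array([[-0.71605246,  0.46409726, -0.52142363,  1.11090147],
       [ 0.69774974,  0.49764398, -0.51526282,  0.66364416],
       [ 0.02035127, -0.73277842, -0.68016293,  0.94646541],
       [ 0.        ,  0.        ,  0.        ,  1.        ]])}
handle [([309, 294, 114, 121], 0.95)]
tray [([428, 265, 64, 56], 0.9), ([300, 271, 65, 64], 0.88), ([301, 150, 53, 41], 0.74)]
board [([311, 294, 116, 126], 0.7)]
mill [([234, 298, 30, 55], 0.7)]
mug [([344, 252, 42, 50], 0.74)]
glass [([240, 156, 30, 39], 0.74)]
eggcup_red [([207, 241, 23, 37], 0.62)]
eggcup_white [([308, 214, 20, 37], 0.63)]
spoon [([480, 353, 50, 74], 0.7)]
```

View pics/top0.png

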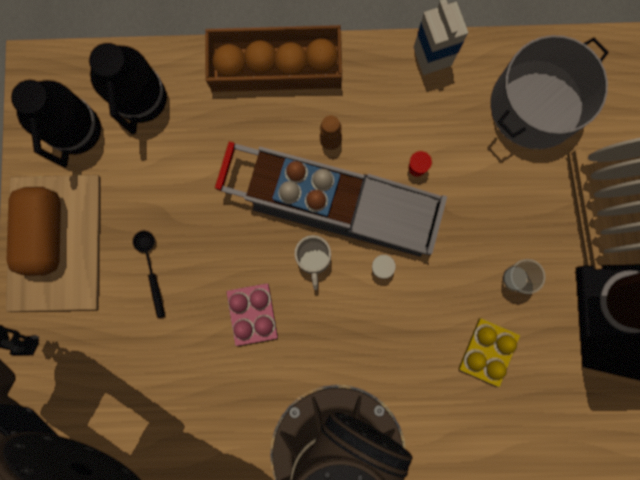

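View pics/scene0.png

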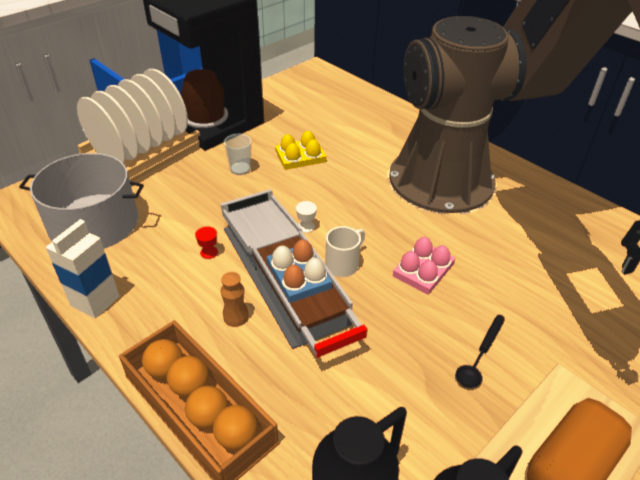

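The top view shows the slide with its red bar at about (226,166), the hinge near (358,203), and the tray with two white and two brown eggs at (306,188). In the scene view the bar is at (341,340). The mill and mug flank the board.

```bash
python3 - <<'E'
from h import *
from scipy.optimize import least_squares
def red(cam,box):
    im=cv2.imread(f'pics/{cam}0.png').astype(int); x0,y0,x1,y1=box
    m=(im[:,:,2]>110)&(im[:,:,1]<60)&(im[:,:,0]<60); k=np.zeros_like(m);k[y0:y1,x0:x1]=1; m&=k
    return m
ms={'top':red('top',(205,130,245,200)),'scene':red('scene',(300,310,385,365))}
cent={};ext={}
for c,m in ms.items():
    v,u=np.nonzero(m); cent[c]=np.array([u.mean(),v.mean()]); rc=cv2.minAreaRect(np.c_[u,v].astype(np.float32)); print(c,m.sum(),cent[c],rc)
    ext[c]=cv2.boundingRect(np.c_[u,v].astype(np.int32))
def box(p):
    x,y,a=p; ux=np.array([np.cos(a),np.sin(a),0]); uy=np.array([-np.sin(a),np.cos(a),0])
    return [np.array([x,y,0.073])+sx*.053*ux+sy*.007*uy+np.array([0,0,sz*.014]) for sx in(-1,1) for sy in(-1,1) for sz in(-1,1)]
def hullmask(c,p):
    P=np.array([proj(c,q) for q in box(p)]); h=cv2.convexHull(P.astype(np.float32))[:,0]
    return h
def res(p):
    o=[]
    for c in ms:
        h=hullmask(c,p); M=cv2.moments(h)
        o+=[M['m10']/M['m00']-cent[c][0],M['m01']/M['m00']-cent[c][1]]
        x,y,w,hh=ext[c]
        o+=list(.5*(np.r_[h.min(0)+.5,h.max(0)+.5]-np.r_[x,y,x+w,y+hh]))
    return o
p0=ray('top',cent['top'],.073)
best=min((least_squares(res,[p0[0],p0[1],a]) for a in np.radians([60,75,90,-100,-75])),key=lambda s:s.cost)
x,y,a=best.x; print(best.x,np.degrees(a),best.fun.round(2))
uy=np.array([-np.sin(a),np.cos(a)])
if uy[1]<0: uy=-uy; 
ux=np.array([uy[1],-uy[0]])
print('yaw of stand x',np.degrees(np.arctan2(ux[1],ux[0])),'uy',uy)
H=np.array([x,y]);piv=H-.295*uy
for nm,yy,z in(('handle',.295,.073),('hinge',0,.075),('stop',-.163,.05),('deckend',.235,.075)):
    for s in(-.052,0,.052):
        q=np.r_[piv+yy*uy+s*ux,z]; print(nm,s,q.round(3),proj('top',q).round(),proj('scene',q).round())
for n,px,z in(('mug',(311,250),.085),('mill',(330,124),.125)):print(n,ray('top',px,z))
for cam in ms:
    for d in r.regions_of(cam,'tray'):
        v,u=np.nonzero(d['region']); 
        if cam=='top' and v.mean()<250: p=ray(cam,(u.mean(),v.mean()),.1);print('tray',p,uy@(p[:2]-piv),ux@(p[:2]-piv))
E
```

```text
top 266 [224.09022556 164.68796992] ((224.09713745117188, 164.52943420410156), (5.5391411781311035, 48.286231994628906), 16.8583984375)
scene 667 [340.33883058 340.43028486] ((340.4002380371094, 340.5535583496094), (13.2252836227417, 56.911529541015625), 67.47943115234375)
[ 0.62078628  0.22845629 -1.30900478] -75.00044924342909 [ 0.42 -0.07 -7.91  5.76  8.37 -6.25  0.48  1.05 -0.36 -1.24  0.82  1.79]
yaw of stand x -75.00044924342909 uy [0.96592786 0.25881147]
handle -0.052 [0.607 0.279 0.073] [201. 171.] [365. 354.]
handle 0 [0.621 0.228 0.073] [225. 165.] [340. 341.]
handle 0.052 [0.634 0.178 0.073] [248. 158.] [316. 329.]
hinge -0.052 [0.322 0.202 0.075] [238. 304.] [430. 255.]
hinge 0 [0.336 0.152 0.075] [262. 297.] [408. 246.]
hinge 0.052 [0.349 0.102 0.075] [286. 290.] [386. 237.]
stop -0.052 [0.165 0.16  0.05 ] [261. 379.] [456. 221.]
stop 0 [0.178 0.11  0.05 ] [284. 372.] [435. 213.]
stop 0.052 [0.192 0.06  0.05 ] [308. 365.] [415. 206.]
deckend -0.052 [0.549 0.263 0.075] [209. 198.] [380. 330.]
deckend 0 [0.563 0.213 0.075] [232. 191.] [356. 319.]
deckend 0.052 [0.576 0.163 0.075] [255. 184.] [332. 308.]
mug [0.43126378 0.04713073 0.085     ]
mill [0.68800538 0.00087717 0.125     ]
tray [0.56358231 0.05426687 0.1       ] 0.19466287187719014 0.15344936618164431
tray [0.56920082 0.08748164 0.1       ] 0.2086863059343775 0.12282043824161068
```

```bash
python3 - <<'E'
from h import *
from scipy.optimize import minimize
def red(cam,box):
    im=cv2.imread(f'pics/{cam}0.png').astype(int); x0,y0,x1,y1=box
    m=(im[:,:,2]>90)&(im[:,:,1]<70)&(im[:,:,0]<70)&(im[:,:,2]>2.2*im[:,:,1]); k=np.zeros_like(m);k[y0:y1,x0:x1]=1; return m&k
ms={'top':red('top',(205,130,238,200)),'scene':red('scene',(300,310,385,365))}
def box(p):
    x,y,a=p; ux=np.array([np.cos(a),np.sin(a),0]); uy=np.array([-np.sin(a),np.cos(a),0])
    return [np.array([x,y,0.073])+sx*.053*ux+sy*.007*uy+np.array([0,0,sz*.014]) for sx in(-1,1) for sy in(-1,1) for sz in(-1,1)]
def cost(p):
    t=0
    for c,m in ms.items():
        P=np.array([proj(c,q) for q in box(p)]); h=cv2.convexHull(P.astype(np.float32))
        k=np.zeros((480*4,640*4),np.uint8); cv2.fillConvexPoly(k,np.round((h+.5)*4-.5).astype(int),255)
        k=cv2.resize(k,(640,480),interpolation=cv2.INTER_AREA)/255.
        t+=np.abs(k-m).sum()/m.sum()
    return t
best=min((minimize(cost,[.62,.228,np.radians(a)],method='Nelder-Mead',options=dict(initial_simplex=[[.62,.228,np.radians(a)],[.63,.228,np.radians(a)],[.62,.238,np.radians(a)],[.62,.228,np.radians(a+5)]])) for a in(70,80,100,-10,-20)),key=lambda s:s.fun)
x,y,a=best.x; print(best.x,np.degrees(a),best.fun)
uy=np.array([-np.sin(a),np.cos(a)]);uy*=np.sign(uy[1]); ux=np.array([uy[1],-uy[0]]); H=np.array([x,y]);piv=H-.295*uy
print('yaw',np.degrees(np.arctan2(ux[1],ux[0])),'piv',piv)
im=cv2.imread('pics/top0.png'); im2=cv2.imread('pics/scene0.png')
for yy,z in((.295,.073),(0.,.075),(-.165,.049),(.235,.075)):
    for s in(-.052,0,.052):
        q=np.r_[piv+yy*uy+s*ux,z]
        for i,c in((im,'top'),(im2,'scene')): cv2.circle(i,tuple(proj(c,q).round().astype(int).tolist()),1,(0,255,0),-1)
cv2.imwrite('pics/ov.png',cv2.resize(np.hstack([im[120:270,190:460],im2[180:360,200:400][:150]]),None,fx=1.7,fy=1.7))
for n,px,z in(('mug',(311,250),.085),('mill',(330,124),.125)):
    p=ray('top',px,z)[:2]; print(n,p,uy@(p-piv),ux@(p-piv))
p=ray('top',(306,188),.1)[:2];print('tray',uy@(p-piv),ux@(p-piv))
E
```

```text
Traceback (most recent call last):
  File "h.py", line 10, in proj
    c=r.camera_info(cam); f=240/np.tan(np.radians(c['fov_y']/2)); T=np.array(c['T'])
ValueError: time passes only in moves, steps and waits
```

```bash
python3 - <<'E'
s=open('h.py').read().replace("from station import r\n","from station import r\nCI={k:r.camera_info(k) for k in('top','scene')}\n").replace("c=r.camera_info(cam)","c=CI[cam]")
open('h.py','w').write(s)
E
cat > fit.py <<'E'
from h import *
from scipy.optimize import minimize
def red(cam,box):
    im=cv2.imread(f'pics/{cam}0.png').astype(int); x0,y0,x1,y1=box
    m=(im[:,:,2]>90)&(im[:,:,1]<70)&(im[:,:,0]<70)&(im[:,:,2]>2.2*im[:,:,1]); k=np.zeros_like(m);k[y0:y1,x0:x1]=1; return m&k
ms={'top':red('top',(205,130,238,200)),'scene':red('scene',(300,310,385,365))}
def box(p):
    x,y,a=p; ux=np.array([np.cos(a),np.sin(a),0]); uy=np.array([-np.sin(a),np.cos(a),0])
    return [np.array([x,y,0.073])+sx*.053*ux+sy*.007*uy+np.array([0,0,sz*.014]) for sx in(-1,1) for sy in(-1,1) for sz in(-1,1)]
def cost(p):
    t=0
    for c,m in ms.items():
        P=np.array([proj(c,q) for q in box(p)]); h=cv2.convexHull(P.astype(np.float32))
        k=np.zeros((480*4,640*4),np.uint8); cv2.fillConvexPoly(k,np.round((h+.5)*4-.5).astype(int),255)
        k=cv2.resize(k,(640,480),interpolation=cv2.INTER_AREA)/255.
        t+=np.abs(k-m).sum()/m.sum()
    return t
best=min((minimize(cost,[.62,.228,np.radians(a)],method='Nelder-Mead',options=dict(initial_simplex=[[.62,.228,np.radians(a)],[.63,.228,np.radians(a)],[.62,.238,np.radians(a)],[.62,.228,np.radians(a+5)]])) for a in(-5,-12,-20)),key=lambda s:s.fun)
x,y,a=best.x; print(best.x,np.degrees(a),best.fun)
uy=np.array([-np.sin(a),np.cos(a)]);uy*=np.sign(uy[1]); ux=np.array([uy[1],-uy[0]]); H=np.array([x,y]);piv=H-.295*uy
print('yaw',np.degrees(np.arctan2(ux[1],ux[0])),'piv',piv)
im=cv2.imread('pics/top0.png'); im2=cv2.imread('pics/scene0.png')
for yy,z in((.295,.073),(0.,.075),(-.165,.049),(.235,.075)):
    for s in(-.052,0,.052):
        q=np.r_[piv+yy*uy+s*ux,z]
        for i,c in((im,'top'),(im2,'scene')): cv2.circle(i,tuple(proj(c,q).round().astype(int).tolist()),1,(0,255,0),-1)
cv2.imwrite('pics/ov.png',cv2.resize(np.hstack([im[110:290,190:460],im2[180:360,200:400]]),None,fx=1.7,fy=1.7))
for n,px,z in(('mug',(311,250),.085),('mill',(330,124),.125)):
    p=ray('top',px,z)[:2]; print(n,p,uy@(p-piv),ux@(p-piv))
p=ray('top',(306,188),.1)[:2];print('tray',uy@(p-piv),ux@(p-piv))
E
python3 fit.py
```

```text
[ 0.61983757  0.22815514 -0.26008924] -14.902016017203216 0.8565512236528505
yaw -14.902016017203216 piv [ 0.54397337 -0.05692314]
mug [0.43126378 0.04713073] 0.07156906786357141 -0.13567802854276445
mill [0.68800538 0.00087717] 0.09289655874684107 0.12432346469814212
tray 0.11154656807255928 -0.013154465413076478
```

View pics/ov.png

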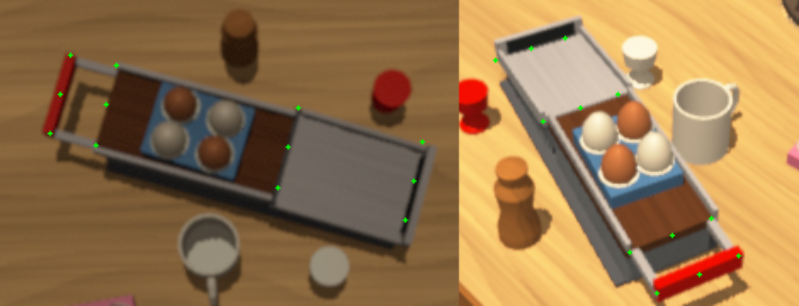

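>>> {"name": "move_arm", "arguments": {"offset": [[0,0,0],[0,0,0],[-0.231,-0.143,0.03],[-0.231,-0.143,0.03],[-0.231,-0.143,0.03]], "angular": [[0,0,-0.69],[0,0,-0.69],[0,0,0],[0,0,0],[0,0,0]], "jaw": 0.1, "squeeze": 60}}

```text
time_s: 1.6
ee_pos: [0.3688, 0.4947, 0.2317]
eef_rot: [180.0, 0.0, 165.2]
ft_force: [0.4, 0.5, 1.0]
width: 0.551
gripper_force: 0.0
```

>>> {"name": "move_arm", "arguments": {"offset": [[-0.231,-0.143,0.03],[-0.231,-0.143,0.03],[-0.231,-0.143,0.03],[-0.231,-0.143,0.03],[-0.231,-0.143,0.03]], "angular": [[0,0,0],[0,0,0],[0,0,0],[0,0,0],[0,0,0]]}}

```text
time_s: 2.1
ee_pos: [0.5091, 0.3461, 0.2093]
eef_rot: [180.0, 0.0, 165.1]
ft_force: [-0.3, 0.6, -0.4]
width: 0.549
gripper_force: 0.0
```

>>> {"name": "move_arm", "arguments": {"offset": [[-0.231,-0.143,0.03],[-0.231,-0.143,0.03],[-0.231,-0.143,0.03],[-0.231,-0.143,0.03],[0,0,0]], "angular": [[0,0,0],[0,0,0],[0,0,0],[0,0,0],[0,0,0]]}}

```text
time_s: 2.6
ee_pos: [0.6229, 0.2251, 0.1906]
eef_rot: [-180.0, 0.1, 164.9]
ft_force: [0.2, 1.0, 0.3]
width: 0.544
gripper_force: 0.0
```

>>> {"name": "move_arm", "arguments": {"offset": [[0.025,0.015,0.13],[0,0,0.2],[0,0,0.2],[0,0,0],[0,0,0]], "angular": [[0,0,0],[0,0,0],[0,0,0],[0,0,0],[0,0,0]]}}

```text
time_s: 3.1
ee_pos: [0.6167, 0.2322, 0.1121]
eef_rot: [-180.0, -0.0, 165.1]
ft_force: [0.4, 0.7, 1.2]
width: 0.551
gripper_force: 0.0
```

```bash
python3 - <<'E'
from h import *
a=snap('scene','s1');b=snap('top','t1')
c=np.hstack([a[240:390,260:410],b[90:240,150:300]])[:,:,::-1]
cv2.imwrite('pics/c1.png',cv2.resize(c,None,fx=2.6,fy=2.6,interpolation=cv2.INTER_CUBIC))
E
```

```text
(no output)
```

View pics/c1.png

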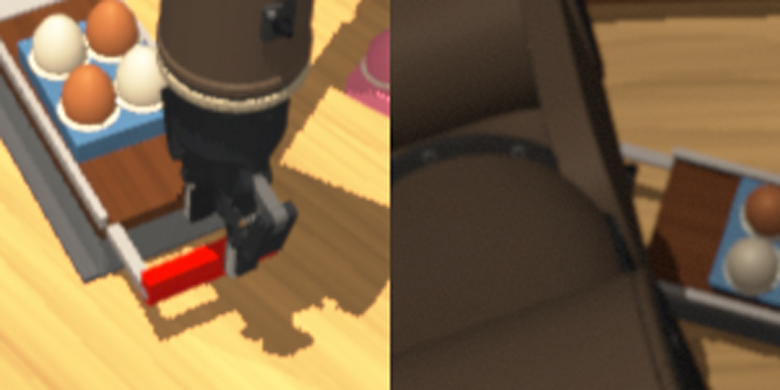

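The crop shows the fingers straddling the red bar near its middle. I'll go down and close.

>>> {"name": "move_arm", "arguments": {"offset": [[-0.025,-0.02,0],[0,0,0.1],[0,0,0.1],[0,0,0.08],[0,0,0]], "angular": [[0,0,0],[0,0,0],[0,0,0],[0,0,0],[0,0,0]]}}

```text
time_s: 3.7
ee_pos: [0.6182, 0.2276, 0.0672]
eef_rot: [-179.9, -0.2, 165.1]
ft_force: [-0.0, 0.1, 0.0]
width: 0.551
gripper_force: 0.0
```

>>> {"name": "move_arm", "arguments": {"offset": [[0,0,0],[0,0,0],[0,0,0],[0,0,0],[0,0,0]], "angular": [[0,0,0],[0,0,0],[0,0,0],[0,0,0],[0,0,0]], "jaw": -1}}

```text
time_s: 4.2
ee_pos: [0.6191, 0.2253, 0.0702]
eef_rot: [-179.8, -0.1, 165.1]
ft_force: [-2.0, -25.1, 6.2]
width: 0.151
gripper_force: 57.9
```

>>> {"name": "move_arm", "arguments": {"offset": [[0,-0.015,0],[0,0,0],[0,0,0]], "angular": [[0,0,0],[0,0,0],[0,0,0]]}}

```text
time_s: 4.5
ee_pos: [0.6191, 0.2252, 0.0703]
eef_rot: [-180.0, -0.0, 165.1]
ft_force: [-2.2, -10.1, 3.5]
width: 0.153
gripper_force: 59.6
```

>>> {"name": "move_arm", "arguments": {"offset": [[0,-0.01,0],[0,0,-0.0343],[0,0,-0.0343],[0,0,0]], "angular": [[0,0,0],[-0.125,0,0],[-0.125,0,0],[0,0,0]]}}

```text
time_s: 4.9
ee_pos: [0.6191, 0.225, 0.0812]
eef_rot: [177.8, 0.0, 165.1]
ft_force: [0.9, 9.2, -4.7]
width: 0.154
gripper_force: 58.7
```

>>> {"name": "move_arm", "arguments": {"offset": [[0,0,-0.0343],[0,0,-0.0343],[0,0,-0.0343],[0,0,-0.0343],[0,0,-0.0343]], "angular": [[-0.125,0,0],[-0.125,0,0],[-0.125,0,0],[-0.125,0,0],[-0.125,0,0]]}}

```text
time_s: 5.4
ee_pos: [0.6185, 0.2235, 0.1067]
eef_rot: [172.8, 0.0, 165.1]
ft_force: [0.0, 9.7, -3.1]
width: 0.153
gripper_force: 59.2
```

>>> {"name": "move_arm", "arguments": {"offset": [[0,0,-0.0343],[0,0,-0.0343],[0,0,-0.0343],[0,0,-0.0343],[0,0,0]], "angular": [[-0.125,0,0],[-0.125,0,0],[-0.125,0,0],[-0.125,0,0],[0,0,0]]}}

```text
time_s: 5.9
ee_pos: [0.6177, 0.2206, 0.1275]
eef_rot: [168.8, 0.0, 165.1]
ft_force: [-0.2, 13.1, -3.1]
width: 0.156
gripper_force: 58.8
```

```bash
cat > chk.py <<'E'
from h import *
import sys,os
from scipy.optimize import minimize_scalar
th=float(sys.argv[1]); n=sys.argv[2]
im=snap('scene','k'+n); s=r.observe()
x=im.astype(int); m=(x[:,:,2]>x[:,:,0]+25)&(x[:,:,2]>90); m[:170]=0;m[350:]=0;m[:,:215]=0;m[:,370:]=0
lab,l,st,ce=cv2.connectedComponentsWithStats(m.astype(np.uint8))[0:4]
v,u=np.nonzero(m); print('blue',m.sum(),u.mean().round(2),v.mean().round(2),'v95',np.percentile(v,98))
# distance along deck from image centroid
a=np.radians(-14.9);uy=np.array([-np.sin(a),np.cos(a)]);piv=np.array([.544,-.057])
f=lambda d:np.r_[piv+d*np.cos(th)*uy,.075+d*np.sin(th)+.012*np.cos(th)]
d=minimize_scalar(lambda d:np.sum((proj('scene',f(d))-[u.mean(),v.mean()])**2),bounds=(-.15,.25),method='bounded').x
print('d',round(d*1000,1),'t',s['time_s'],np.round(s['ee_pos'],4),np.round(s['eef_rot'],2),np.round(s['ft_force'],1))
E
python3 chk.py 0.195 a; python3 chk.py 0.195 b
```

```text
blue 513 293.03 275.0 v95 287.0
d 133.5 t 5.95 [0.6177 0.2206 0.1272] [1.6885e+02 3.0000e-02 1.6505e+02] [-0.3 12.9 -3.5]
blue 514 293.03 275.1 v95 287.0
d 133.7 t 6.0 [0.6177 0.2207 0.1271] [1.6887e+02 3.0000e-02 1.6507e+02] [ 0.5 12.2 -2.5]
```

View pics/kb.png

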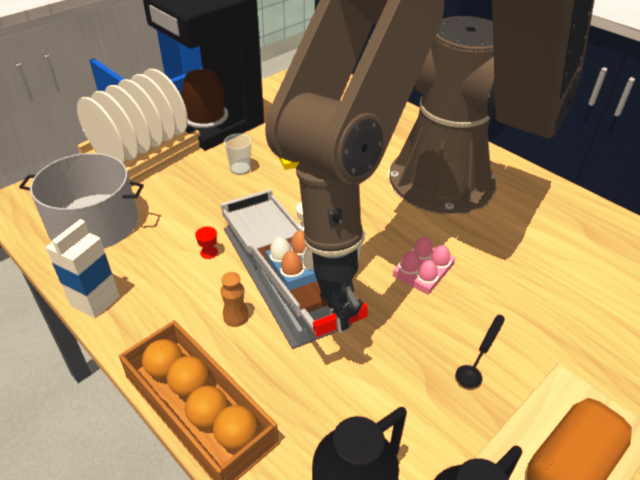

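>>> {"name": "move_arm", "arguments": {"offset": [[0,0.002,-0.0086],[0,0.002,-0.0086],[0,0.002,-0.0086],[0,0.001,-0.0086],[0,0.001,-0.0086]], "angular": [[-0.031,0,0],[-0.031,0,0],[-0.031,0,0],[-0.031,0,0],[-0.031,0,0]]}}

```text
time_s: 6.5
ee_pos: [0.6173, 0.2197, 0.1329]
eef_rot: [167.7, -0.0, 165.1]
ft_force: [-1.9, 4.9, -4.1]
width: 0.155
gripper_force: 59.2
```

```bash
python3 chk.py 0.216 c
```

```text
blue 507 292.74 273.89 v95 285.88
d 132.8 t 6.55 [0.6174 0.2197 0.133 ] [ 1.6771e+02 -1.0000e-02  1.6509e+02] [-1.4  6.7 -2.9]
```

>>> {"name": "move_arm", "arguments": {"offset": [[0,0,-0.0052],[0,0,-0.0052],[0,0,-0.0052],[0,0,-0.0052],[0,0,-0.0052]], "angular": [[-0.019,0,0],[-0.019,0,0],[-0.019,0,0],[-0.019,0,0],[-0.019,0,0]]}}

```text
time_s: 7.05
ee_pos: [0.6171, 0.2189, 0.1366]
eef_rot: [167.0, -0.0, 165.1]
ft_force: [-1.3, 6.5, -3.2]
width: 0.159
gripper_force: 59.1
```

```bash
python3 chk.py 0.229 d
```

```text
blue 503 292.92 273.19 v95 285.0
d 133.2 t 7.1 [0.6171 0.2189 0.1367] [ 1.6696e+02 -1.0000e-02  1.6510e+02] [-1.4  6.  -3.2]
```

>>> {"name": "move_arm", "arguments": {"offset": [[0,0,-0.0052],[0,0,-0.0052],[0,0,-0.0052],[0,0,-0.0052],[0,0,-0.0052]], "angular": [[-0.019,0,0],[-0.019,0,0],[-0.019,0,0],[-0.019,0,0],[-0.019,0,0]]}}

```text
time_s: 7.6
ee_pos: [0.6169, 0.2181, 0.1404]
eef_rot: [166.2, -0.0, 165.1]
ft_force: [-1.6, 6.7, -3.4]
width: 0.153
gripper_force: 59.1
```

```bash
python3 chk.py 0.242 e
```

```text
blue 504 292.62 272.34 v95 284.0
d 132.1 t 7.65 [0.6169 0.2181 0.1405] [ 1.662e+02 -1.000e-02  1.651e+02] [-1.4  7.6 -2.5]
```

>>> {"name": "move_arm", "arguments": {"offset": [[0,0,-0.0052],[0,0,-0.0052],[0,0,-0.0052],[0,0,-0.0052],[0,0,-0.0052]], "angular": [[-0.019,0,0],[-0.019,0,0],[-0.019,0,0],[-0.019,0,0],[-0.019,0,0]]}}

```text
time_s: 8.15
ee_pos: [0.6166, 0.2173, 0.1442]
eef_rot: [165.4, -0.0, 165.1]
ft_force: [-2.1, 8.0, -2.6]
width: 0.16
gripper_force: 59.1
```

```bash
python3 chk.py 0.255 f
```

```text
blue 505 292.46 271.48 v95 283.0
d 131.4 t 8.2 [0.6166 0.2172 0.1443] [ 1.6543e+02 -2.0000e-02  1.6510e+02] [-1.2  7.6 -2.8]
```

>>> {"name": "move_arm", "arguments": {"offset": [[0,0,-0.0052],[0,0,-0.0052],[0,0,-0.0052],[0,0,-0.0052],[0,0,-0.0052]], "angular": [[-0.019,0,0],[-0.019,0,0],[-0.019,0,0],[-0.019,0,0],[-0.019,0,0]]}}

```text
time_s: 8.7
ee_pos: [0.6164, 0.2164, 0.148]
eef_rot: [164.7, -0.0, 165.1]
ft_force: [-2.0, 7.2, -2.5]
width: 0.159
gripper_force: 59.0
```

```bash
python3 chk.py 0.268 g;python3 chk.py 0.268 g2;python3 chk.py 0.268 g3
```

```text
blue 499 292.48 270.76 v95 282.0
d 131.4 t 8.75 [0.6163 0.2163 0.1481] [ 1.6467e+02 -2.0000e-02  1.6510e+02] [-2.1  7.8 -2.8]
blue 501 292.39 270.67 v95 282.0
d 130.9 t 8.8 [0.6164 0.2163 0.1481] [ 1.6468e+02 -2.0000e-02  1.6510e+02] [-2.5  8.6 -2.2]
blue 500 292.43 270.71 v95 282.0
d 131.2 t 8.85 [0.6163 0.2163 0.148 ] [ 1.6469e+02 -2.0000e-02  1.6510e+02] [-0.9  8.2 -2.7]
```

Still static (15.3°).

>>> {"name": "move_arm", "arguments": {"offset": [[0,0,-0.0052],[0,0,-0.0052],[0,0,-0.0052],[0,0,-0.0052],[0,0,-0.0052]], "angular": [[-0.019,0,0],[-0.019,0,0],[-0.019,0,0],[-0.019,0,0],[-0.019,0,0]]}}

```text
time_s: 9.35
ee_pos: [0.616, 0.2154, 0.1518]
eef_rot: [163.9, -0.0, 165.1]
ft_force: [-1.9, 8.6, -2.5]
width: 0.155
gripper_force: 58.9
```

```bash
python3 chk.py 0.281 i
```

```text
blue 502 292.33 269.83 v95 280.98
d 130.5 t 9.4 [0.616  0.2154 0.1519] [ 1.6391e+02 -2.0000e-02  1.6510e+02] [-1.6  9.  -1.8]
```

>>> {"name": "move_arm", "arguments": {"offset": [[0,0,-0.0052],[0,0,-0.0052],[0,0,-0.0052],[0,0,-0.0052],[0,0,-0.0052]], "angular": [[-0.019,0,0],[-0.019,0,0],[-0.019,0,0],[-0.019,0,0],[-0.019,0,0]]}}

```text
time_s: 9.9
ee_pos: [0.6157, 0.2144, 0.1556]
eef_rot: [163.2, -0.0, 165.1]
ft_force: [-1.7, 9.5, -1.9]
width: 0.157
gripper_force: 58.9
```

```bash
python3 chk.py 0.294 j
```

```text
blue 498 292.29 268.96 v95 280.0
d 130.0 t 9.95 [0.6157 0.2144 0.1557] [ 1.6314e+02 -2.0000e-02  1.6511e+02] [-2.4  9.1 -2.5]
```

>>> {"name": "move_arm", "arguments": {"offset": [[0,0,-0.0052],[0,0,-0.0052],[0,0,-0.0052],[0,0,-0.0052],[0,0,-0.0052]], "angular": [[-0.019,0,0],[-0.019,0,0],[-0.019,0,0],[-0.019,0,0],[-0.019,0,0]]}}

```text
time_s: 10.45
ee_pos: [0.6154, 0.2133, 0.1593]
eef_rot: [162.4, -0.0, 165.1]
ft_force: [-1.5, 9.7, -1.6]
width: 0.155
gripper_force: 58.9
```

```bash
python3 chk.py 0.307 k
```

```text
blue 501 292.2 268.11 v95 279.0
d 129.5 t 10.5 [0.6154 0.2133 0.1594] [ 1.6238e+02 -3.0000e-02  1.6511e+02] [-2.7 10.5 -1.9]
```

>>> {"name": "move_arm", "arguments": {"offset": [[0,0,-0.0052],[0,0,-0.0052],[0,0,-0.0052],[0,0,-0.0052],[0,0,-0.0052]], "angular": [[-0.019,0,0],[-0.019,0,0],[-0.019,0,0],[-0.019,0,0],[-0.019,0,0]]}}

```text
time_s: 11.0
ee_pos: [0.6151, 0.2122, 0.163]
eef_rot: [161.6, -0.0, 165.1]
ft_force: [-2.2, 10.3, -1.3]
width: 0.155
gripper_force: 58.8
```

```bash
python3 chk.py 0.32 l
```

```text
blue 500 292.02 267.19 v95 278.0
d 128.5 t 11.05 [0.6151 0.2122 0.1632] [ 1.6162e+02 -3.0000e-02  1.6511e+02] [-3.1 10.7 -0.6]
```

>>> {"name": "move_arm", "arguments": {"offset": [[0,0.001,-0.0052],[0,0.001,-0.0052],[0,0.001,-0.0052],[0,0,-0.0052],[0,0,-0.0052]], "angular": [[-0.019,0,0],[-0.019,0,0],[-0.019,0,0],[-0.019,0,0],[-0.019,0,0]]}}

```text
time_s: 11.55
ee_pos: [0.6148, 0.2111, 0.1667]
eef_rot: [160.9, -0.0, 165.1]
ft_force: [-3.2, 7.0, -2.6]
width: 0.154
gripper_force: 58.7
```

```bash
python3 chk.py 0.333 m; python3 chk.py 0.333 m2
```

```text
blue 491 291.84 266.3 v95 277.0
d 127.7 t 11.6 [0.6147 0.2111 0.1668] [ 1.6088e+02 -4.0000e-02  1.6511e+02] [-2.7  7.  -2.4]
blue 492 291.91 266.29 v95 277.0
d 127.8 t 11.65 [0.6147 0.2111 0.1668] [ 1.6089e+02 -4.0000e-02  1.6511e+02] [-3.2  7.1 -2.6]
```

>>> {"name": "move_arm", "arguments": {"offset": [[0,0,-0.0052],[0,0,-0.0052],[0,0,-0.0052],[0,0,-0.0052],[0,0,-0.0052]], "angular": [[-0.019,0,0],[-0.019,0,0],[-0.019,0,0],[-0.019,0,0],[-0.019,0,0]]}}

```text
time_s: 12.15
ee_pos: [0.6144, 0.21, 0.1704]
eef_rot: [160.1, -0.0, 165.1]
ft_force: [-3.5, 7.6, -1.9]
width: 0.151
gripper_force: 58.7
```

```bash
python3 chk.py 0.346 n; python3 chk.py 0.346 n2
```

```text
blue 494 291.42 265.41 v95 275.14
d 126.1 t 12.2 [0.6144 0.2099 0.1705] [ 1.6012e+02 -4.0000e-02  1.6512e+02] [-4.   8.9 -1.9]
blue 493 291.41 265.42 v95 275.15999999999997
d 126.1 t 12.25 [0.6144 0.21   0.1705] [ 1.6013e+02 -4.0000e-02  1.6512e+02] [-2.6  7.6 -1.4]
```

>>> {"name": "move_arm", "arguments": {"offset": [[0,0,0],[0,0,0],[0,0,0]], "angular": [[0,0,0],[0,0,0],[0,0,0]]}}

```text
time_s: 12.55
ee_pos: [0.6144, 0.21, 0.1704]
eef_rot: [160.1, -0.0, 165.1]
ft_force: [-3.3, 7.2, -2.0]
width: 0.158
gripper_force: 58.6
```

```bash
python3 chk.py 0.346 o
```

```text
blue 494 291.37 265.43 v95 276.0
d 126.0 t 12.6 [0.6144 0.21   0.1704] [ 1.6014e+02 -4.0000e-02  1.6512e+02] [-2.8  7.3 -1.4]
```

Static. Continue.

>>> {"name": "move_arm", "arguments": {"offset": [[0,0,-0.0052],[0,0,-0.0052],[0,0,-0.0052],[0,0,-0.0052],[0,0,-0.0052]], "angular": [[-0.019,0,0],[-0.019,0,0],[-0.019,0,0],[-0.019,0,0],[-0.019,0,0]]}}

```text
time_s: 13.1
ee_pos: [0.614, 0.2088, 0.1741]
eef_rot: [159.4, -0.0, 165.1]
ft_force: [-3.0, 7.3, -0.7]
width: 0.162
gripper_force: 58.6
```

```bash
python3 chk.py 0.359 p; python3 chk.py 0.359 p2
```

```text
blue 491 291.28 264.57 v95 274.2
d 125.4 t 13.15 [0.614  0.2087 0.1742] [ 1.5935e+02 -5.0000e-02  1.6512e+02] [-4.3  9.4 -0.6]
blue 490 291.26 264.58 v95 274.21999999999997
d 125.4 t 13.2 [0.614  0.2087 0.1742] [ 1.5936e+02 -5.0000e-02  1.6512e+02] [-2.9  9.5 -2. ]
```

>>> {"name": "move_arm", "arguments": {"offset": [[0,0,-0.0052],[0,0,-0.0052],[0,0,-0.0052],[0,0,-0.0052],[0,0,-0.0052]], "angular": [[-0.019,0,0],[-0.019,0,0],[-0.019,0,0],[-0.019,0,0],[-0.019,0,0]]}}

```text
time_s: 13.7
ee_pos: [0.6136, 0.2074, 0.1778]
eef_rot: [158.6, -0.1, 165.1]
ft_force: [-3.5, 8.5, -1.2]
width: 0.158
gripper_force: 58.5
```

```bash
python3 chk.py 0.373 q; python3 chk.py 0.373 q2
```

```text
blue 478 291.47 263.75 v95 273.46
d 125.9 t 13.75 [0.6136 0.2074 0.1779] [ 1.5859e+02 -4.0000e-02  1.6512e+02] [-3.2  9.3 -1.3]
blue 479 291.5 263.73 v95 273.44
d 125.9 t 13.8 [0.6136 0.2074 0.1778] [ 1.5860e+02 -5.0000e-02  1.6512e+02] [-3.5  8.6  0.1]
```

>>> {"name": "move_arm", "arguments": {"offset": [[0,0,-0.0052],[0,0,-0.0052],[0,0,-0.0052],[0,0,-0.0052],[0,0,-0.0052]], "angular": [[-0.019,0,0],[-0.019,0,0],[-0.019,0,0],[-0.019,0,0],[-0.019,0,0]]}}

```text
time_s: 14.3
ee_pos: [0.6132, 0.2061, 0.1814]
eef_rot: [157.8, -0.1, 165.1]
ft_force: [-4.0, 9.8, -0.2]
width: 0.154
gripper_force: 58.5
```

```bash
python3 chk.py 0.386 r; python3 chk.py 0.386 r2
```

```text
blue 481 291.24 262.81 v95 272.0
d 124.7 t 14.35 [0.6132 0.2061 0.1815] [ 1.5783e+02 -5.0000e-02  1.6513e+02] [-4.1  9.4 -1.5]
blue 479 291.15 262.8 v95 272.0
d 124.4 t 14.4 [0.6132 0.2061 0.1815] [ 1.5784e+02 -6.0000e-02  1.6512e+02] [-4.  10.  -0.6]
```

>>> {"name": "move_arm", "arguments": {"offset": [[0,0.001,-0.0052],[0,0.001,-0.0052],[0,0,-0.0052],[0,0,-0.0052],[0,0,-0.0052]], "angular": [[-0.019,0,0],[-0.019,0,0],[-0.019,0,0],[-0.019,0,0],[-0.019,0,0]]}}

```text
time_s: 14.9
ee_pos: [0.6128, 0.2048, 0.185]
eef_rot: [157.1, -0.1, 165.1]
ft_force: [-4.1, 7.6, -0.8]
width: 0.156
gripper_force: 58.3
```

```bash
python3 chk.py 0.399 s; python3 chk.py 0.399 s2
```

```text
blue 480 291.01 261.82 v95 271.0
d 123.4 t 14.95 [0.6128 0.2048 0.1851] [ 1.5708e+02 -6.0000e-02  1.6513e+02] [-4.2  7.1 -1.4]
blue 481 291.01 261.83 v95 271.0
d 123.4 t 15.0 [0.6128 0.2048 0.1851] [ 1.5709e+02 -6.0000e-02  1.6513e+02] [-3.3  8.4 -0.6]
```

>>> {"name": "move_arm", "arguments": {"offset": [[0,0,-0.0052],[0,0,-0.0052],[0,0,-0.0052],[0,0,-0.0052],[0,0,-0.0052]], "angular": [[-0.019,0,0],[-0.019,0,0],[-0.019,0,0],[-0.019,0,0],[-0.019,0,0]]}}

```text
time_s: 15.5
ee_pos: [0.6123, 0.2034, 0.1886]
eef_rot: [156.3, -0.1, 165.1]
ft_force: [-4.0, 7.6, -1.2]
width: 0.158
gripper_force: 58.3
```

```bash
python3 chk.py 0.412 u; python3 chk.py 0.412 u2
```

```text
blue 482 290.98 261.0 v95 270.38
d 123.0 t 15.55 [0.6124 0.2033 0.1887] [ 1.5632e+02 -6.0000e-02  1.6513e+02] [-4.9  8.4 -0.9]
blue 479 290.9 260.9 v95 270.0
d 122.6 t 15.6 [0.6123 0.2034 0.1887] [ 1.5633e+02 -7.0000e-02  1.6513e+02] [-4.8  8.5 -0.6]
```

>>> {"name": "move_arm", "arguments": {"offset": [[0,0,-0.0052],[0,0,-0.0052],[0,0,-0.0052],[0,0,-0.0052],[0,0,-0.0052]], "angular": [[-0.019,0,0],[-0.019,0,0],[-0.019,0,0],[-0.019,0,0],[-0.019,0,0]]}}

```text
time_s: 16.1
ee_pos: [0.6119, 0.2019, 0.1922]
eef_rot: [155.6, -0.1, 165.1]
ft_force: [-4.5, 7.9, -0.3]
width: 0.153
gripper_force: 58.2
```

```bash
python3 chk.py 0.425 v; python3 chk.py 0.425 v2
```

```text
blue 490 288.28 256.55 v95 266.0
d 105.7 t 16.15 [0.6119 0.2019 0.1923] [ 1.5555e+02 -6.0000e-02  1.6514e+02] [-4.8  8.9 -0.5]
blue 491 287.55 255.82 v95 265.0
d 101.5 t 16.2 [0.6119 0.2018 0.1923] [ 1.5556e+02 -7.0000e-02  1.6513e+02] [-4.6  9.1  0.3]
```

>>> {"name": "move_arm", "arguments": {"offset": [[0,0,0.0015],[0,0,0.0015]], "angular": [[0.0055,0,0],[0.0055,0,0]]}}

```text
time_s: 16.4
ee_pos: [0.612, 0.2021, 0.1918]
eef_rot: [155.7, -0.1, 165.1]
ft_force: [-5.3, 6.7, -0.1]
width: 0.157
gripper_force: 58.3
```

```bash
python3 chk.py 0.424 w; python3 chk.py 0.424 w2
```

```text
blue 510 283.87 251.15 v95 260.0
d 77.8 t 16.45 [0.612  0.2021 0.1918] [ 1.5566e+02 -7.0000e-02  1.6514e+02] [-4.3  7.4  0. ]
blue 521 283.02 249.87 v95 259.0
d 71.7 t 16.5 [0.612  0.2021 0.1918] [ 1.5566e+02 -6.0000e-02  1.6514e+02] [-4.1  8.6  0.9]
```

>>> {"name": "move_arm", "arguments": {"offset": [[0,0,0],[0,0,0],[0,0,0]], "angular": [[0,0,0],[0,0,0],[0,0,0]]}}

```text
time_s: 16.8
ee_pos: [0.6119, 0.2021, 0.1918]
eef_rot: [155.7, -0.1, 165.1]
ft_force: [-4.5, 7.6, 1.4]
width: 0.156
gripper_force: 58.4
```

```bash
python3 chk.py 0.424 x
```

```text
blue 556 273.36 238.53 v95 248.89999999999998
d 7.4 t 16.85 [0.612  0.2021 0.1919] [ 1.5566e+02 -6.0000e-02  1.6514e+02] [-4.1  7.7  0.4]
```

>>> {"name": "move_arm", "arguments": {"offset": [[0,0,0],[0,0,0],[0,0,0],[0,0,0],[0,0,0]], "angular": [[0,0,0],[0,0,0],[0,0,0],[0,0,0],[0,0,0]]}}

```text
time_s: 17.35
ee_pos: [0.612, 0.2021, 0.1918]
eef_rot: [155.7, -0.1, 165.1]
ft_force: [-5.4, 7.7, 0.5]
width: 0.155
gripper_force: 58.4
```

```bash
python3 chk.py 0.3 y
```

```text
blue 499 260.15 223.9 v95 234.0
d -75.8 t 17.4 [0.6119 0.2021 0.1918] [ 1.5566e+02 -7.0000e-02  1.6514e+02] [-5.2  7.5  0.8]
```

>>> {"name": "move_arm", "arguments": {"offset": [[0,0,0],[0,0,0],[0,0,0],[0,0,0],[0,0,0]], "angular": [[0,0,0],[0,0,0],[0,0,0],[0,0,0],[0,0,0]]}}

```text
time_s: 17.9
ee_pos: [0.6119, 0.202, 0.1918]
eef_rot: [155.7, -0.1, 165.1]
ft_force: [-4.4, 8.2, 0.4]
width: 0.154
gripper_force: 58.4
```

```bash
python3 chk.py -0.14 z; python3 chk.py -.14 z2
```

```text
blue 500 260.2 223.89 v95 234.0
d -48.9 t 17.95 [0.612  0.2021 0.1919] [ 1.5566e+02 -6.0000e-02  1.6514e+02] [-4.3  7.5  0.5]
blue 500 260.2 223.89 v95 234.0
d -48.9 t 18.0 [0.612  0.202  0.1918] [ 1.5566e+02 -6.0000e-02  1.6514e+02] [-5.5  8.5  0.4]
```

View pics/kz.png

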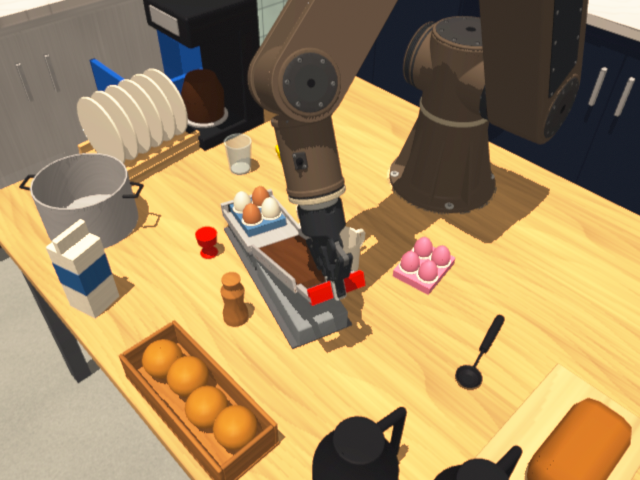

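The tray with its four eggs now rests at the end stop, at about (260,213), with the board held up. I'll lower it softly.

>>> {"name": "move_arm", "arguments": {"offset": [[0,-0.0006,0.0343],[0,-0.0006,0.0343],[0,-0.0006,0.0343],[0,-0.0006,0.0343],[0,-0.0006,0.0343]], "angular": [[0.125,0,0],[0.125,0,0],[0.125,0,0],[0.125,0,0],[0.125,0,0]]}}

```text
time_s: 18.5
ee_pos: [0.6147, 0.2109, 0.1676]
eef_rot: [160.7, -0.0, 165.1]
ft_force: [-4.4, 4.0, -1.5]
width: 0.15
gripper_force: 59.2
```

>>> {"name": "move_arm", "arguments": {"offset": [[0,-0.0006,0.0343],[0,-0.0006,0.0343],[0,-0.0006,0.0343],[0,-0.0006,0.0343],[0,-0.0006,0.0343]], "angular": [[0.125,0,0],[0.125,0,0],[0.125,0,0],[0.125,0,0],[0.125,0,0]]}}

```text
time_s: 19.0
ee_pos: [0.6167, 0.2176, 0.1427]
eef_rot: [165.8, -0.0, 165.1]
ft_force: [-3.5, 3.0, -1.4]
width: 0.157
gripper_force: 59.6
```

>>> {"name": "move_arm", "arguments": {"offset": [[0,-0.0006,0.0343],[0,-0.0006,0.0343],[0,-0.0006,0.0343],[0,-0.0006,0.0343],[0,-0.0006,0.0343]], "angular": [[0.125,0,0],[0.125,0,0],[0.125,0,0],[0.125,0,0],[0.125,0,0]]}}

```text
time_s: 19.5
ee_pos: [0.6182, 0.2223, 0.1172]
eef_rot: [170.8, -0.0, 165.1]
ft_force: [-4.4, -2.8, -2.3]
width: 0.155
gripper_force: 60.0
```

>>> {"name": "move_arm", "arguments": {"offset": [[0,-0.0006,0.0343],[0,-0.0006,0.0343],[0,-0.0006,0.0343],[0,-0.0006,0.0343],[0,-0.0006,0.0343]], "angular": [[0.125,0,0],[0.125,0,0],[0.125,0,0],[0.125,0,0],[0.125,0,0]]}}

```text
time_s: 20.0
ee_pos: [0.6189, 0.2248, 0.0916]
eef_rot: [175.8, -0.0, 165.1]
ft_force: [-3.1, -6.1, -4.1]
width: 0.156
gripper_force: 60.1
```

>>> {"name": "move_arm", "arguments": {"offset": [[0,-0.0004,0.0171],[0,-0.0004,0.0171],[0,0,0.0103],[0,0,0.0103],[0,0,0]], "angular": [[0.0625,0,0],[0.0625,0,0],[0.0375,0,0],[0.0375,0,0],[0,0,0]]}}

```text
time_s: 20.5
ee_pos: [0.619, 0.2251, 0.0834]
eef_rot: [177.4, -0.0, 165.1]
ft_force: [-2.7, -7.5, -2.9]
width: 0.158
gripper_force: 60.4
```

>>> {"name": "move_arm", "arguments": {"offset": [[0,-0.001,0.0137],[0,-0.001,0.0137],[0,-0.001,0.0137],[0,0,0.0137],[0,0,0.0103]], "angular": [[0.05,0,0],[0.05,0,0],[0.05,0,0],[0.05,0,0],[0.0375,0,0]]}}

```text
time_s: 21.0
ee_pos: [0.6191, 0.2252, 0.0738]
eef_rot: [179.3, -0.0, 165.1]
ft_force: [-2.3, -6.1, -3.4]
width: 0.156
gripper_force: 60.3
```

>>> {"name": "move_arm", "arguments": {"offset": [[0,0,0.007],[0,0,0.006],[0,0,0.005],[0,0,0.003],[0,0,0]], "angular": [[0.026,0,0],[0.022,0,0],[0.018,0,0],[0.011,0,0],[0,0,0]]}}

```text
time_s: 21.5
ee_pos: [0.6191, 0.2252, 0.0707]
eef_rot: [179.9, -0.0, 165.1]
ft_force: [-3.0, -5.6, -2.5]
width: 0.155
gripper_force: 60.3
```

Still carrying weight: lower slightly further until it bears on the stand.

>>> {"name": "move_arm", "arguments": {"offset": [[0,0,0.002],[0,0,0.002],[0,0,0.002],[0,0,0.002],[0,0,0]], "angular": [[0.004,0,0],[0,0,0],[0,0,0],[0,0,0],[0,0,0]]}}

```text
time_s: 22.0
ee_pos: [0.6191, 0.2252, 0.0702]
eef_rot: [179.9, 0.0, 165.1]
ft_force: [-6.6, -7.2, 6.9]
width: 0.158
gripper_force: 61.8
```

Seated on the stand. I'll release and retreat straight up.

>>> {"name": "move_arm", "arguments": {"offset": [[0,0,0],[0,0,0],[0,0,0],[0,0,0],[0,0,0]], "angular": [[0,0,0],[0,0,0],[0,0,0],[0,0,0],[0,0,0]], "jaw": 0.05}}

```text
time_s: 22.5
ee_pos: [0.6192, 0.2257, 0.0699]
eef_rot: [179.8, 0.0, 165.1]
ft_force: [-0.0, 0.5, -0.0]
width: 0.526
gripper_force: 0.0
```

>>> {"name": "move_arm", "arguments": {"offset": [[0,0,0],[0,0,-0.05],[0,0,-0.15],[0,0,-0.25],[0,0,-0.25]], "angular": [[0,0,0],[0,0,0],[0,0,0],[0,0,0],[0,0,0]]}}

```text
time_s: 23.0
ee_pos: [0.6186, 0.2252, 0.1762]
eef_rot: [179.9, -0.0, 165.1]
ft_force: [0.6, 0.0, -0.1]
width: 0.526
gripper_force: 0.0
```

>>> {"name": "move_arm", "arguments": {"offset": [[0.2,0.15,-0.1],[0.2,0.15,0],[0.2,0.15,0],[0.2,0.15,0],[0,0,0]], "angular": [[0,0,0],[0,0,0],[0,0,0],[0,0,0],[0,0,0]]}}

```text
time_s: 23.5
ee_pos: [0.5235, 0.3461, 0.1909]
eef_rot: [179.8, -0.0, 165.3]
ft_force: [-0.0, -0.6, -0.4]
width: 0.524
gripper_force: 0.0
```

```bash
python3 chk.py -0.14 end; python3 -c "
from h import *
snap('top','tend')
a=cv2.imread('pics/kend.png');b=cv2.imread('pics/tend.png');cv2.imwrite('pics/end.png',cv2.resize(np.hstack([a[130:380,180:520],b[90:340,200:540]]),None,fx=1.17,fy=1.17))"
```

```text
blue 498 260.21 223.94 v95 234.0
d -48.8 t 23.55 [0.5249 0.3447 0.1908] [1.7981e+02 1.0000e-02 1.6526e+02] [-0.4 -0.9 -0.4]
```

View pics/end.png

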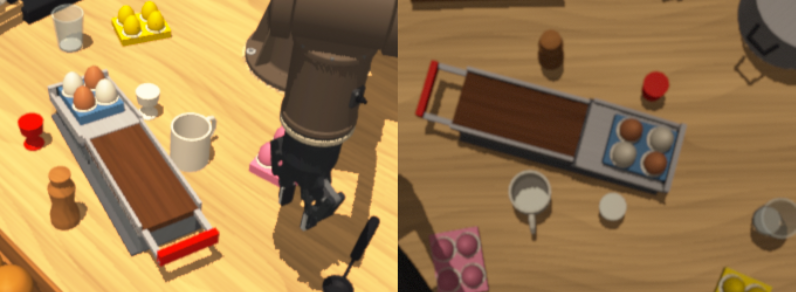

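The board is down and free, the tray sits against the end stop, and the surrounding things look undisturbed.

```bash
python3 -c "
from station import r
print(r.job_done())"
```

```text
the job is handed in; nothing more can be done
None
```

The tray started to slide at about 24.4° (0.43 rad), crossed onto the steel slope and came to rest against the end stop while I held the board up. I then lowered the board softly, let go of it and handed the job in at about 24 s. I trimmed the angle down by about 0.1° just after the tray started moving, and nothing else on the counter looked moved in the last pictures.

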